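Switch off the eye-clinic instrument sockets

ROBOT

A 6-joint arm with a two-finger parallel gripper is mounted at the origin on the work surface. World frame = base frame: x ahead of the robot, y to its left, z up, the work surface at z = 0. Lengths are in m, angles in degrees, forces in N, time in s.
With the tool pointing down it reaches from about 0.375 to 0.75 m from the base axis. Payload 9 kg.
Tool frame: the origin (TCP) lies where the fingers leave the gripper's body, on its centre line; the fingertips stand 73 mm ahead of it and the grasp point (between the pads) lies 54 mm ahead of it (robot.tip_reach is the distance from the TCP to the fingertips, in m); z points along the fingers, y is the direction in which the jaws open and shut (so a half turn about z gives the same grasp; the last joint's range is limited). The gripper opens to 85 mm and grips with 20 to 120 N. Pads are 22 mm wide; open, the fingers measure 114 mm over their backs; the gripper's body (76 mm by 85 mm) begins 54 mm behind the grasp point. The pads swing forward as they close: fully open they stand 13 mm farther back than shut.
Start: joints at [-83.291, 5.964, 5.575, 89.605, 0, 77.527], TCP at [0.197, -0.567, 0.304] pointing down, gripper open.
Joint ranges: [-171.21, 171.21], [-48.23, 106.86], [-62.78, 66.21], [-105.2, 120.99], [-86.42, 89.51], [-180, 180]. Speed limits (degrees/s): [127.2, 127.2, 147.25, 180, 180, 180].

INTERFACE

Orientations are given as [roll, pitch, yaw] about the fixed x, y, z axes, in that order (R = Rz(yaw) Ry(pitch) Rx(roll)).
In Python, from plant import robot gives the robot as it stands. Calls block until the motion is done:
- robot.move_pose(position, orientation): joint-space move of the TCP to a pose.
- robot.line_to(position, vel=0.15, rotation=None, guard=None): straight line of the TCP; rotation=None keeps the orientation; vel is the mean speed in m/s. With guard (N) it stops when the force on the tool has changed by that much, and returns True; else False.
- robot.goto_joints(angles): joint-space move.
- robot.set_gripper(opening): finger opening in m; the grip force is fixed at half the most; returns when the fingers have stopped.
- robot.pause(seconds).
- robot.ik(position, orientation): joint angles nearest the present ones, or None.
- robot.observe(): the state.
- robot.grab_frame(name): name is "scene" or "side" or "wrist"; returns the picture (384x512x3 uint8, blue, green, red); there is no depth.
- robot.get_calibration(name): a dict with "vertical_fov" (degrees; the focal length in pixels is half the picture's height over the tangent of half this angle, whatever the lens; pixels are square), "cx", "cy" (the principal point, pixels), "rvec" (rotation vector, rad) and "tvec" (3), from world to camera coordinates, as OpenCV has them. Camera axes: x right, y down, z forward; pixel columns grow to the right and rows downward; lengths in m; the calibration is good to about 2 mm. The wrist camera is an equidistant fisheye: a pixel r from the principal point sees the ray r / f radians off the axis. A picture is of the moment at which its call begins: read the wrist's pose just before it. get_calibration takes no time and is no camera call; for the wrist camera it gives the pose at the moment of the call.
A pose or a line that the arm cannot do raises robot.IKError and nothing moves.
- robot.job_done(): hands the job in, once; it reports no verdict.
The state is a dict: "time": time; "q": joint angles; "qvel": joint speeds; "joint_torque": joint torques, N m; "tool_pos": TCP position; "tcp_rot": TCP orientation; "ft_force": force on the tool from outside, world axes, zero at the start; "torque": the same for the moment, N m; "gripper_width": finger opening in m.
Only numpy, scipy, OpenCV 4.12 (cv2) and the standard library are available. Lean on these libraries where they do the work, as an engineer would, in place of code of your own. Each camera call takes 0.05 s, during which the arm holds its last target.

TASK

The clinic is over: switch off all four red toggles of the instrument socket bank by dragging a fingertip once along the row, so that each one is laid over, and do not take the hand up and away from the bank between the first toggle and the last. Do not touch the other bank, with green toggles, which must stay on; finish with the hand clear.

Things in the scene. Friction and masses are not known exactly. Their poses are not given: they have to be found in the camera images.
- red_row (a point): middle of the row of red toggles, on the top face of the cream socket bank with red stripe (fixed; 250 x 100 mm, top 45 mm above the table). The row lies 24 mm to the -y side of the bank's middle; flush sockets at +y. x: along the row, roughly away from the robot, the way the toggles lay over (drag to +x); z up. A fingertip 25 to 34 mm above this point tips each toggle and passes over it; below 21 mm it jams
- red_toggle1 (a joint): red toggle 1 of 4, pivot -69 mm along x from red_row, at its height; 16 mm wide (y), 8 mm thick. 0 to 0.15 rad = on: stands up, at 0 leaning 9 degrees to -x, top 42 mm above red_row. 1.3 rad = off: laid over to +x, top 20 mm above red_row. Counts as off from 0.7 rad. Stiff: stays where it is left; moves at about 1.5 N at the top
- red_toggle2 (a joint): red toggle 2 of 4, pivot -23 mm along x from red_row, at its height; 16 mm wide (y), 8 mm thick. 0 to 0.15 rad = on: stands up, at 0 leaning 9 degrees to -x, top 42 mm above red_row. 1.3 rad = off: laid over to +x, top 20 mm above red_row. Counts as off from 0.7 rad. Stiff: stays where it is left; moves at about 1.5 N at the top
- red_toggle3 (a joint): red toggle 3 of 4, pivot 23 mm along x from red_row, at its height; 16 mm wide (y), 8 mm thick. 0 to 0.15 rad = on: stands up, at 0 leaning 9 degrees to -x, top 42 mm above red_row. 1.3 rad = off: laid over to +x, top 20 mm above red_row. Counts as off from 0.7 rad. Stiff: stays where it is left; moves at about 1.5 N at the top
- red_toggle4 (a joint): red toggle 4 of 4, pivot 69 mm along x from red_row, at its height; 16 mm wide (y), 8 mm thick. 0 to 0.15 rad = on: stands up, at 0 leaning 9 degrees to -x, top 42 mm above red_row. 1.3 rad = off: laid over to +x, top 20 mm above red_row. Counts as off from 0.7 rad. Stiff: stays where it is left; moves at about 1.5 N at the top
- green_bank: the other cream socket bank, same shape and size, with green stripe and green toggles, all on; to be left alone. Fixed. Origin at the middle of its underside, on the table; x along its length, z up; its toggles stand to 87 mm above the table

How it is judged:
By the outcome, as a careful person would: the job done as asked, in the order asked, and still so for the second after the job is handed in, with the robot touching nothing.
It also fails if it takes over 38 s, if anything falls off the work surface, if the arm or the gripper's body presses on something with over 40 N, if the wrist force passes 120 N, or if a joint passes its speed limit or range.

## Working session

There is one attempt and no reset: what is moved stays moved. The work goes in short steps, each a Python script; the robot and the scene stay as the last script left them, time stands still between calls to the robot, and variables do not carry over. Pictures are saved under pics/ and viewed, and the job is handed in when it is done.

```bash
mkdir -p pics; ls; python3 - <<'E'
from plant import robot
import cv2
for n in("scene","side","wrist"):
    c=robot.get_calibration(n); im=robot.grab_frame(n); cv2.imwrite(f"pics/{n}0.png",im); print(n,c)
o=robot.observe(); print(o['time'],o['tool_pos'],o['tcp_rot'],o['gripper_width'],robot.tip_reach)
E
```

```text
pics
scene {'vertical_fov': 57.27331863388422, 'cx': 257.23764008452196, 'cy': 194.90001724480683, 'rvec': array([ 1.14614691,  2.36068629, -0.97838108]), 'tvec': array([ 0.38187127, -0.26961241,  1.01821899])}
side {'vertical_fov': 43.854984044728184, 'cx': 246.4439448663825, 'cy': 183.57177850940175, 'rvec': array([ 2.16407832, -0.16564304,  0.09802702]), 'tvec': array([-0.57640009,  0.07743089,  0.73365764])}
wrist {'vertical_fov': 65.70646984690485, 'cx': 255.83127848210603, 'cy': 189.38832792625138, 'rvec': array([-2.3432266 ,  1.66593487,  0.26405882]), 'tvec': array([-0.59823657, -0.04057218,  0.37927317])}
0.15 [ 0.19714052 -0.56649224  0.30328714] [-1.79941054e+02 -1.50260784e-02  1.91813512e+01] 0.08568628394585348 0.0726
```

View pics/scene0.png

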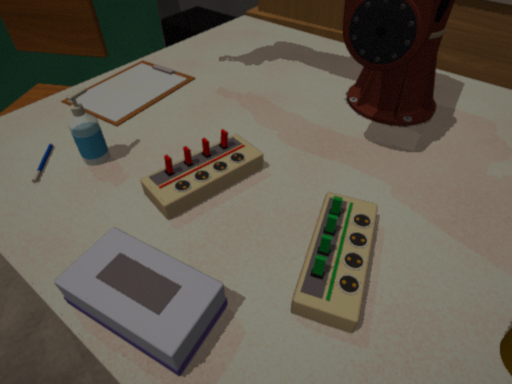

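View pics/side0.png

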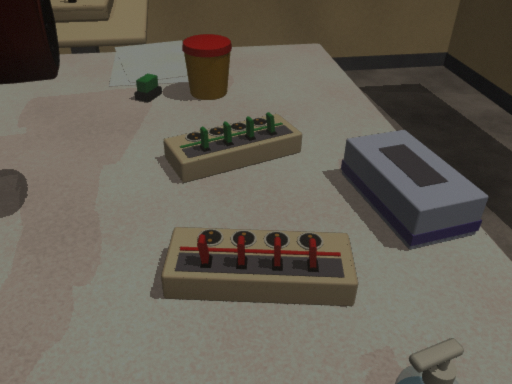

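View pics/wrist0.png

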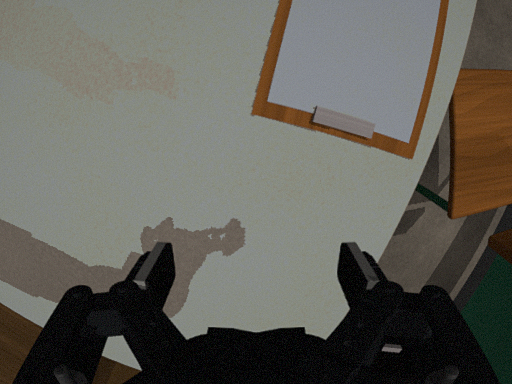

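The scene view shows the red bank around (204,172) with its toggles at about (169,165), (187,155), (206,147) and (224,138). The side view shows the same bank around (260,265), with toggles at x≈204, 241, 277 and 313. The sockets are on the far (+y) side. The green bank is well away from it. Next I'll measure.

```bash
cat > h.py <<'E'
import numpy as np, cv2
from plant import robot
def cam(n):
    c=robot.get_calibration(n); f=192/np.tan(np.radians(c['vertical_fov']/2))
    R=cv2.Rodrigues(c['rvec'])[0]; K=np.array([[f,0,c['cx']],[0,f,c['cy']],[0,0,1]])
    return K,R,np.array(c['tvec'])
def plane(n,uv,z):
    K,R,t=cam(n); C=-R.T@t; d=R.T@np.linalg.inv(K)@np.array([uv[0],uv[1],1.])
    return C+d*(z-C[2])/d[2]
def tri(a,b):
    P=[]
    for n in("scene","side"):
        K,R,t=cam(n); P.append(K@np.c_[R,t])
    X=cv2.triangulatePoints(P[0],P[1],np.array(a,float).reshape(2,1),np.array(b,float).reshape(2,1))
    X=(X[:3]/X[3]).ravel()
    e=[np.linalg.norm((p@np.r_[X,1])[:2]/(p@np.r_[X,1])[2]-q) for p,q in zip(P,(a,b))]
    return X,e
E
python3 - <<'E'
from h import *
for n,roi in(("scene",(120,110,160,110)),("side",(150,215,220,100))):
    im=cv2.imread(f"pics/{n}0.png"); x,y,w,h=roi
    s=im[y:y+h,x:x+w].astype(int); m=((s[...,2]>90)&(s[...,2]>2.2*s[...,1])&(s[...,2]>2.2*s[...,0])).astype(np.uint8)
    k,l,st,c=cv2.connectedComponentsWithStats(m)
    for i in range(1,k):
        if st[i,4]>8:print(n,st[i]+[x,y,0,0,0],c[i]+[x,y])
    cr=cv2.resize(im[y:y+h,x:x+w],None,fx=3.6,fy=3.6,interpolation=cv2.INTER_CUBIC); mm=cv2.resize(m*255,None,fx=3.6,fy=3.6)
    cv2.imwrite(f"pics/{n}_crop.png",cr)
E
```

```text
scene [221 130   6   4  16] [223.3125 131.5   ]
scene [202 138   6   5  17] [204.17647059 139.94117647]
scene [159 145  85  43 171] [200.19298246 166.59064327]
scene [184 147   5   4  15] [185.66666667 148.53333333]
scene [165 155   6   5  19] [166.84210526 157.26315789]
side [199 235   6   8  40] [201.25 238.55]
side [239 236   5   8  38] [241.         239.68421053]
side [276 237   4   9  32] [277.5  240.75]
side [311 239   5   8  37] [312.83783784 242.7027027 ]
side [180 247  18   3  54] [188.5 248. ]
side [208 248  29   4  80] [221.9125 249.3625]
side [245 249  29   4  80] [259.525 250.725]
side [281 251  28   3  76] [294.19736842 252.02631579]
side [316 252  24   4  64] [327.1875   253.171875]
```

View pics/scene_crop.png

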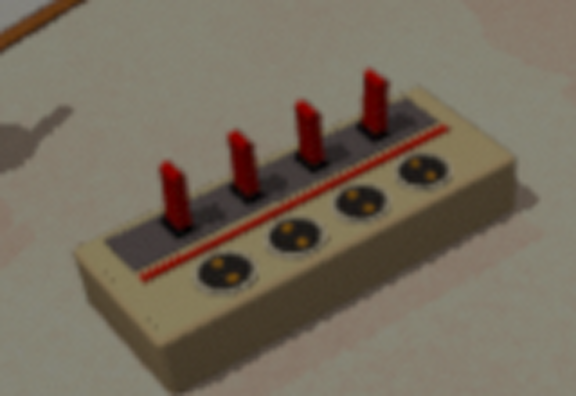

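View pics/side_crop.png

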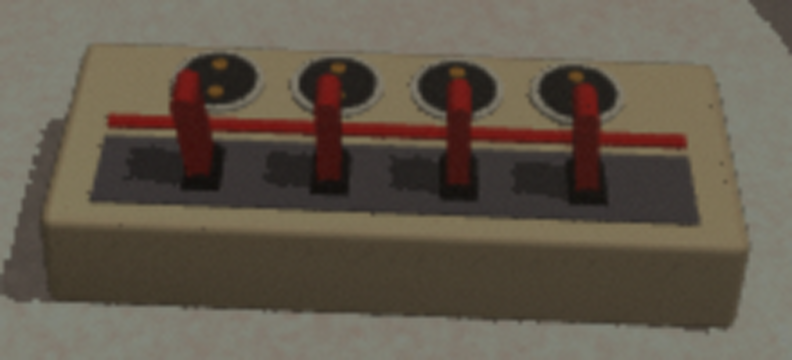

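```bash
python3 - <<'E'
from h import *
sc=lambda p:np.array(p)/3.6+[120,110]-.36
sd=lambda p:np.array(p)/3.6+[150,215]-.36
L=[("base1",(374,131),(203,168)),("base2",(313,162),(330,172)),("base3",(246,192),(459,177)),("base4",(179,230),(587,183)),
("top1",(374,72),(188,76)),("top2",(305,104),(329,82)),("top3",(238,135),(458,87)),("top4",(171,166),(584,92)),
("strN",(449,129),(108,121)),("strF",(141,279),(686,143)),
("s1",(423,171),(220,82)),("s2",(361,202),(338,84)),("s3",(295,237),(457,90)),("s4",(226,272),(577,94)),
("panelNy",(409,98),(92,202)),("panelFy",(107,241),(698,222))]
for n,a,b in L:
    a,b=sc(a),sd(b); X,e=tri(a,b); print(n,X.round(4),np.round(e,1),"| z45:",plane("scene",a,.045)[:2].round(4),plane("side",b,.045)[:2].round(4))
E
```

```text
base1 [ 0.5006 -0.1881  0.0486] [0.2 0.2] | z45: [ 0.4977 -0.1916] [ 0.5005 -0.184 ]
base2 [ 0.5458 -0.1966  0.0482] [0.4 0.3] | z45: [ 0.5439 -0.1998] [ 0.5459 -0.193 ]
base3 [ 0.5911 -0.2069  0.049 ] [0.4 0.4] | z45: [ 0.589 -0.211] [ 0.5918 -0.2024]
base4 [ 0.6367 -0.2144  0.0467] [0.5 0.4] | z45: [ 0.6366 -0.2164] [ 0.6369 -0.2123]
top1 [ 0.4974 -0.187   0.0913] [0.4 0.4] | z45: [ 0.4499 -0.2347] [ 0.4992 -0.132 ]
top2 [ 0.5455 -0.197   0.0909] [0.6 0.5] | z45: [ 0.504  -0.2453] [ 0.5529 -0.1436]
top3 [ 0.5895 -0.2059  0.0906] [0.9 0.8] | z45: [ 0.5534 -0.2551] [ 0.6017 -0.1539]
top4 [ 0.632  -0.2145  0.0904] [0.8 0.7] | z45: [ 0.6    -0.2644] [ 0.6491 -0.1639]
strN [ 0.4677 -0.1551  0.0462] [0.2 0.2] | z45: [ 0.467  -0.1562] [ 0.4674 -0.1535]
strF [ 0.6781 -0.1997  0.0473] [0.2 0.1] | z45: [ 0.677 -0.202] [ 0.679  -0.1973]
s1 [ 0.511  -0.14    0.0472] [0. 0.] | z45: [ 0.509  -0.1418] [ 0.5112 -0.1374]
s2 [ 0.5557 -0.1489  0.048 ] [0.2 0.1] | z45: [ 0.5536 -0.1516] [ 0.5562 -0.1453]
s3 [ 0.6006 -0.1582  0.0471] [0.3 0.2] | z45: [ 0.5997 -0.1602] [ 0.601  -0.1556]
s4 [ 0.6454 -0.1674  0.0474] [0.2 0.1] | z45: [ 0.6442 -0.1696] [ 0.6461 -0.1646]
panelNy [ 0.4598 -0.1963  0.0462] [0.3 0.3] | z45: [ 0.4576 -0.1974] [ 0.46   -0.1955]
panelFy [ 0.6694 -0.239   0.0471] [0. 0.] | z45: [ 0.6682 -0.2412] [ 0.6703 -0.237 ]
```

Checks on the measurements: base spacing is 46.2 mm (46 expected), top-face z is 46–48 mm (45 expected), and toggle tops are at 91 mm (87 expected), so there's a small upward bias of about 3 mm. The row's yaw is about -11.6° and its middle is at (0.5686, -0.2015). I'll plan the drag from these, close the gripper, and move to a start point just before toggle 1.

```bash
cat >> h.py <<'E'
YAW=-11.6; M=np.array([.5686,-.2015]); U=np.array([np.cos(np.radians(YAW)),np.sin(np.radians(YAW))])
O=[180,0,YAW]; Z=0.045+0.029+robot.tip_reach
def P(s,z): return [*(M+U*s),z]
E
python3 - <<'E'
from h import *
for s,z in((-.108,.23),(-.108,Z),(0,Z),(.122,Z),(.122,.24)):
    q=robot.ik(P(s,z),O); print(s,z,None if q is None else np.round(q,1))
robot.set_gripper(0.0)
robot.move_pose(P(-.108,.24),O)
robot.line_to(P(-.108,Z+.03))
print(robot.observe()['time'],robot.observe()['tool_pos'],robot.observe()['gripper_width'],P(-.108,Z+.03))
for n in("scene","side"): cv2.imwrite(f"pics/{n}1.png",robot.grab_frame(n))
for n,(x,y,w,h) in(("scene",(120,40,200,160)),("side",(80,150,260,170))):
    im=cv2.imread(f"pics/{n}1.png"); cv2.imwrite(f"pics/{n}1c.png",cv2.resize(im[y:y+h,x:x+w],None,fx=3,fy=3,interpolation=cv2.INTER_CUBIC))
E
```

```text
-0.108 0.23 [-36.4 -12.4 -19.8  82.6   0.  155.2]
-0.108 0.1466 [-36.4 -10.5 -26.9  73.6   0.  155.2]
0 0.1466 [-31.9   8.3  -8.3  73.4   0.  159.7]
0.122 0.1466 [-28.5  29.4  16.9  77.6   0.  163.1]
0.122 0.24 [-28.5  28.4  25.4  87.    0.  163.1]
3.2167 [ 0.46286088 -0.18016676  0.1771629 ] -7.769944257268168e-05 [np.float64(0.4628058730432708), np.float64(-0.17978358451623583), 0.1766]
```

View pics/scene1c.png

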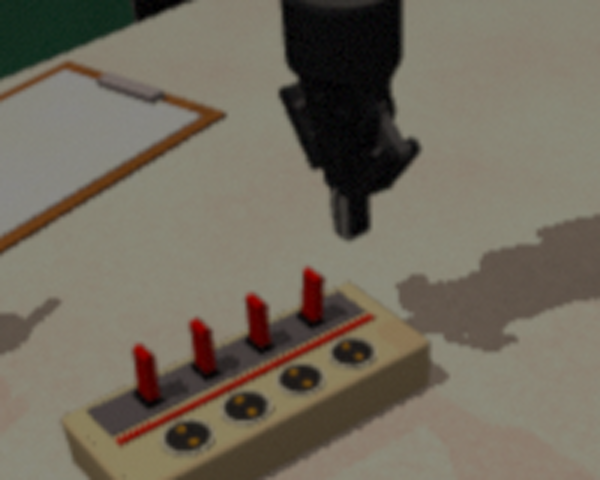

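View pics/side1c.png

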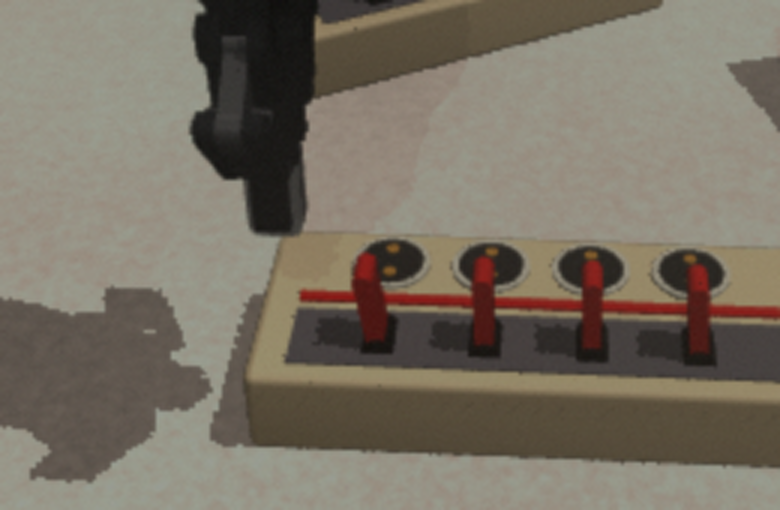

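The closed fingertip shows at about (350,232) in the scene crop and (275,228) in the side crop, above and before toggle 1. I'll triangulate it to check the tip height, lower it, and check again.

```bash
python3 - <<'E'
from h import *
X,e=tri(np.array([350,232])/3+[120,40]-.33,np.array([275,228])/3+[80,150]-.33)
d=X[:2]-M; print("tip",X.round(4),e,"along",d@U,"across",d@[-U[1],U[0]],"expect z",.104)
o=robot.observe(); d=np.array(o['tool_pos'][:2])-M; print("TCP along/across",d@U,d@[-U[1],U[0]])
robot.line_to(P(-.108,Z),vel=.05); robot.pause(.2)
o=robot.observe(); d=np.array(o['tool_pos'][:2])-M; print(o['time'],o['tool_pos'],Z,"across",d@[-U[1],U[0]],np.round(o['ft_force'],2))
for n,(x,y,w,h) in(("scene",(120,40,200,160)),("side",(80,150,260,170))):
    im=robot.grab_frame(n); cv2.imwrite(f"pics/{n}2c.png",cv2.resize(im[y:y+h,x:x+w],None,fx=3,fy=3,interpolation=cv2.INTER_CUBIC))
E
```

```text
tip [ 0.461  -0.1811  0.1071] [np.float64(0.4372191414574613), np.float64(0.41984672662499745)] along -0.1095441222880088 across -0.0016447423311680104 expect z 0.104
TCP along/across -0.10735173563315958 -0.0004417504328926702
4.2667 [ 0.46298132 -0.1799108   0.14697027] 0.1466 across -8.934142527061043e-05 [-0.09  0.38  1.26]
```

View pics/scene2c.png

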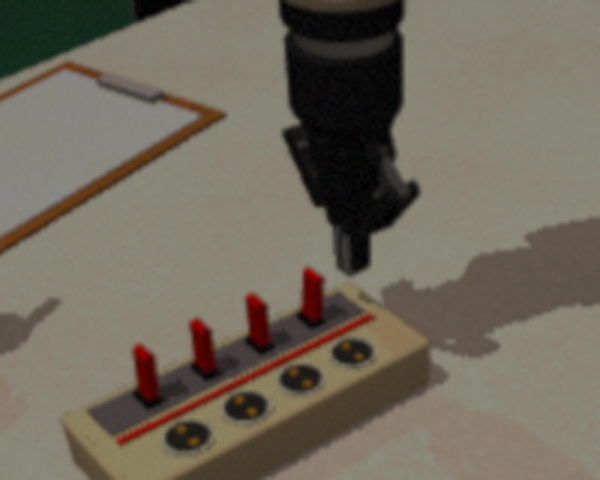

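View pics/side2c.png

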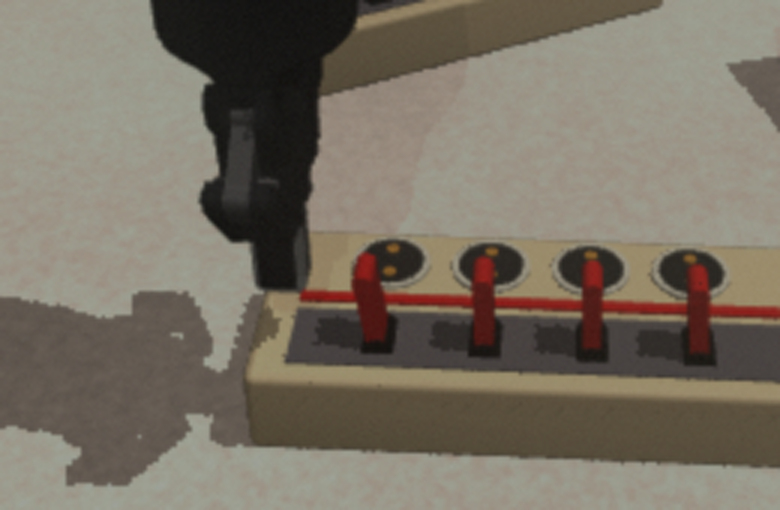

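Before lowering, the tip triangulated to z = 107 mm against 104 expected, the same +3 mm bias as the bank. So it's now about 29 mm above the row, within 2 mm of the row line and clear of toggle 1. Next is the drag.

```bash
python3 - <<'E'
from h import *
r=robot.line_to(P(.122,Z),vel=.05,guard=20)
o=robot.observe(); print(r,o['time'],o['tool_pos'],P(.122,Z),np.round(o['ft_force'],2))
for n,(x,y,w,h) in(("scene",(100,60,200,160)),("side",(140,170,260,170))):
    im=robot.grab_frame(n); cv2.imwrite(f"pics/{n}3c.png",cv2.resize(im[y:y+h,x:x+w],None,fx=3,fy=3,interpolation=cv2.INTER_CUBIC))
E
```

```text
False 9.1167 [ 0.68809093 -0.22601832  0.14664287] [np.float64(0.68810818045112), np.float64(-0.2260315063798077), 0.1466] [-0.67  0.51 -0.26]
```

View pics/scene3c.png

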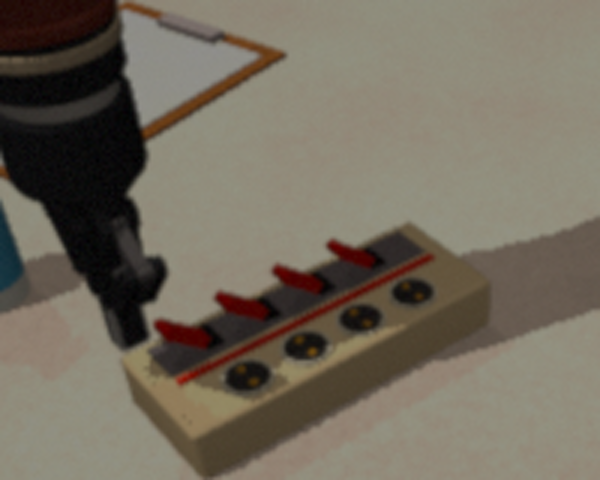

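View pics/side3c.png

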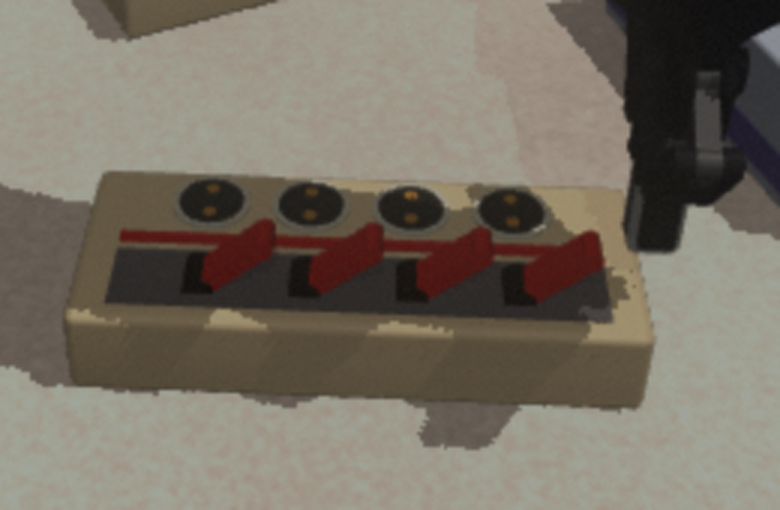

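All four toggles are laid over to +x. In the side crop their tips are at x≈265, 375, 485 and 595, and the finger is clear past toggle 4. I'll estimate the angles, lift straight up and check again.

```bash
python3 - <<'E'
from h import *
S=[(332,244),(278,270),(219,298),(158,326)]; D=[(267,228),(375,231),(485,236),(594,240)]
for i,(a,b) in enumerate(zip(S,D)):
    X,e=tri(np.array(a)/3+[100,60]-.33,np.array(b)/3+[140,170]-.33); s=(X[:2]-M)@U-[-.069,-.023,.023,.069][i]; h=X[2]-.003-.045
    print(i+1,"fwd",s.round(4),"h",h.round(4),"angle",(np.arctan2(s,h)+.157).round(2),np.round(e,1))
robot.line_to(P(.122,.26),vel=.12); robot.pause(.3)
o=robot.observe(); print(o['time'],o['tool_pos'],np.round(o['ft_force'],2))
for n in("scene","side"): cv2.imwrite(f"pics/{n}4.png",robot.grab_frame(n))
E
```

```text
1 fwd 0.0303 h 0.0293 angle 0.96 [0.9 0.9]
2 fwd 0.0299 h 0.0291 angle 0.96 [1.1 1. ]
3 fwd 0.0303 h 0.0285 angle 0.97 [1.3 1.2]
4 fwd 0.0297 h 0.0286 angle 0.96 [1.4 1.2]
10.6083 [ 0.68796041 -0.22595562  0.25950234] [-0.19  0.73 -0.46]
```

View pics/scene4.png

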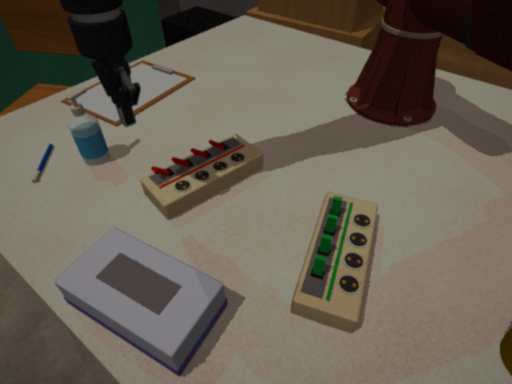

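View pics/side4.png

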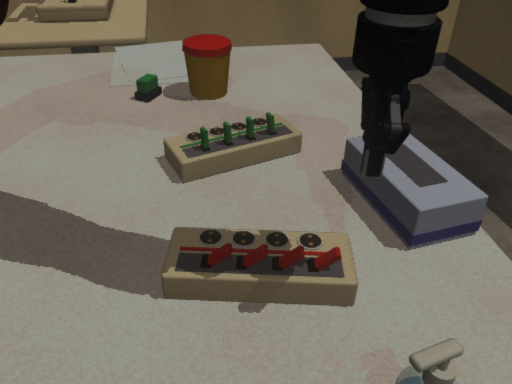

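The red toggles (scene 150–225, 140–175) are all down, the green ones are upright and untouched, the hand is high and clear, and nothing else has moved.

```bash
python3 -c "
from plant import robot
robot.job_done()"
```

```text
the job is handed in; nothing more can be done
```

All four red toggles are off. I laid them over in one unbroken drag of the closed fingertip along +x, about 29 mm above the row, then lifted the hand straight up clear of the bank and handed the job in.

- **Red toggles:** the triangulated angles are about 0.96 rad for each one. That is past the 0.7 rad off threshold but short of the full 1.3 rad.
- **Forces and time:** the 20 N stop never tripped during the drag, and the clock read 10.6 s just before I handed in.
- **Green bank:** the last pictures show its toggles still upright and nothing else moved.
- **Disagreement:** the camera heights read about 3 mm high throughout (toggle tops 91 mm instead of 87). The fingertip showed the same offset, so I set the drag height from the given dimensions.

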